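# Hang a shoe last on the sprung lift hook and send it up

### The arm

A 6-joint arm with a two-finger parallel gripper is mounted at the origin on the work surface. World frame = base frame: x ahead of the robot, y to its left, z up, the work surface at z = 0. Lengths are in m, angles in rad, forces in N, time in s.
With the tool pointing down it reaches from about 0.3 to 0.825 m from the base axis. Payload 5.4 kg.
Tool frame: the origin (TCP) lies midway between the tips of the shut fingers; the grasp point (between the pads) lies 19 mm behind it; z points along the fingers, y is the line along which they close (so a half turn about z gives the same grasp; the last joint's range is limited). The gripper opens to 92 mm and grips with 3 to 60 N. Pads are 20 mm wide; open, the fingers measure 128 mm over their backs; the gripper's body (75 mm by 189 mm) begins 69 mm behind the grasp point.
Start: joints at [-1.489, 0.158, 1.597, -0, 1.386, -0.21], TCP at [0.165, -0.551, 0.215] pointing down, gripper open.
Joint ranges: [-2.91, 2.91], [-0.94, 2.29], [0.18, 2.7], [-1.29, 4.43], [0.17, 2.64], [-3, 3]. Speed limits (rad/s): [2.57, 2.57, 3.14, 3.14, 3.14, 3.14].

### API

Orientations are given as [roll, pitch, yaw] about the fixed x, y, z axes, in that order (R = Rz(yaw) Ry(pitch) Rx(roll)).
In Python, from bench import manip gives the robot as it stands. The module is installed in compiled form; this text tells all that it offers.
- The arm moves only by the tool play_rows, never from a script. Its argument "commands" is a list of rows, each a list of 6 numbers: the shift along the tool's x, y, z in cm, then the turn, a rotation vector about the tool's x, y, z in degrees. In form: [[dx, dy, dz, wx, wy, wz], ...]. A call has 1 to 20 rows; each row is the pose to reach, as a shift and turn from the pose commanded when the call began, along the tool's axes at that moment; what a row does not reach only later rows make up. A row lasts 1/8 s, in which the tool goes at most 62.5 mm and 10.7 degrees, less where a joint would pass 70% of its speed; a pose out of reach is approached as far as the arm can. A call with a gripper value outside its range is refused whole. "grip" is the closure in counts, from 0 (fully open) to 255 (shut), set as the call begins (left out, the last holds). The fingers move at their own pace and stop on an object; the grip force is fixed at half the most. Time passes only in rows, so rows that repeat a pose let the fingers close. It gives the time, the measured TCP pose, the force, the opening and the grip force at its end, in the units of the state.
- manip.get_state(): the state, without advancing time (a new reading comes with each control period).
- manip.camera(name): name is "side" or "top" or "wrist"; returns a dict with "frame" (480x640x3 uint8, red, green, blue), "vfov" (degrees; the focal length in pixels is half the picture's height over the tangent of half this angle, whatever the lens; pixels are square), "cx", "cy" (the principal point, pixels), "distortion" ([k1, k2, p1, p2, k3] as OpenCV has them; the pictures are not rectified), "camera_from_world" (4x4, takes a point from world to camera coordinates); the wrist camera has in their place "hand_eye" (4x4, takes a point from camera to tool coordinates, whose origin is the TCP and whose axes are the flange's). Camera axes: x right, y down, z forward; pixel columns grow to the right and rows downward; lengths in m; the calibration is good to about 2 mm. A picture is of the moment at which its call begins: read the wrist's pose just before it. There is no depth.
- manip.hand_in(): hands the job in; it is judged then, once.
The state is a dict: "clock": time; "qpos": joint angles; "qvel": joint speeds; "joint_torque": joint torques, N m; "ee_pos": TCP position; "tool_rot": TCP orientation; "ft_force": force on the tool from outside, world axes, zero at the start; "wrist_torque": the same for the moment, N m; "finger_gap": finger opening in m; "gripper_force": force on a finger pad.
Only numpy, scipy, OpenCV 4.12 (cv2) and the standard library are available. Lean on these libraries where they do the work, as an engineer would, in place of code of your own. Each camera call takes 0.05 s, during which the arm holds its last target. There are 200 camera calls.

### The job

Pull the lift stand's sprung hook down until it catches and stays down by itself, then hang the shoe last that has a wire bail on the hook by its bail and let go of it. Then slide the safety shutter on the release box fully aside and press the button under it all the way down, so that the hook carries the last up to its top position and it hangs there quietly. Do not shift the other things on the table.

Things in the scene. Friction and masses are not known exactly. Their poses are not given: they have to be found in the camera images.
- stand: Fixed lift stand. Origin: foot of its mast, on the table. Axes: the hook points along -x (towards the robot side), y towards the release box, z up. Base plate 12 mm thick, x -140 to 70, y -50 to 220 mm. Mast 36 x 40 mm, 420 high. Latch housing beside the mast: x -8 to 30, y 46 to 80, z 140 to 190. Release box: x -135 to -35, y 95 to 215, top at z 62.
- drum (a point): Centre of the underside of the spring drum housing that overhangs the hook, 394 mm above the table; housing 150 (x) x 100 (y) x 85 mm (z), axes as the stand's. It leaves no room for a gripper straight above the raised hook: come in from the front (-x) and above, tilted about 40 to 45 degrees.
- hook (a joint): How far the hook is pulled down, m: 0 at the top, end stop 0.108. A spring pulls it up with 8 N at the top, 11.5 N at the bottom; a damper adds 55 N per m/s. Pulled past 0.100 and let go, it comes back to 0.092 and stays latched until the release button is pressed. It then rises with its load at about 0.15 m/s.
- hook_grip (a point): Centre of the black grip block on the hook: 30 (x) x 24 (y) x 40 mm (z), sides flat; a foot flange 46 mm wide (y), its top 24 mm below this point, lets fingers pull down on it. Axes as the stand's. It is 62 mm in front of the mast's axis, 265 mm above the table when the hook is up, and moves straight down with the hook. The carriage begins 31 mm behind it.
- hook_cup (a point): The hook's seat: top of the 8 mm round bar at the lowest point of its dip, 50 mm in front of (-x) and 13 mm below hook_grip: 252 mm above the table when up, 160 mm latched. Axes as the stand's. The nose, 21 mm further in front (-x), stands 24 mm above the seat; the bar's underside is 8 mm below it. The bail goes over the nose from the front and down on the seat.
- last_waist (a point): Where to grip the shoe last with the bail (solid turquoise foot form, loose, 0.38 kg, 163 x 54 x 66 mm, standing on its sole): centre of its waist, 30 mm above the sole, flat sides 54 mm apart for 18 mm either way. x from toe to heel, z up; toe tip 65 mm along -x, heel end 98 mm along +x. It hangs with the heel towards the mast; starts left or right of the stand, toe towards the robot.
- last_bail (a point): Underside of the top of the last's wire bail, where it rests on the hook: 119 mm above the sole, 54 mm behind last_waist along the last's x. The bail is an upright loop of 6 mm wire, its plane across the last; the opening is 53 mm high (down to the last's flat top) and 44 mm wide. Axes as the last's. The last hangs level to within some 10 degrees.
- shutter (a joint): How far the safety shutter is slid aside, m: near 0 it covers the button, 0.050 is its end stop; it slides along the stand's +y and stays where it is left (friction about 1.5 N).
- shutter_fin (a point): Centre of the upright fin on the shutter: 26 (x) x 10 (y) x 26 mm (z), axes as the stand's, its top 107 mm and its foot 81 mm above the table. The shutter's plate under it is 60 (x) x 44 (y) x 4 mm and runs between two rails, 81 mm high, 62 mm apart inside.
- button (a joint): How far the release button is pressed, m: 0 at rest, end stop 0.008, about 4 N at full travel plus some friction; it frees the hook at about 0.006. It also dips by itself while the hook is pulled past the latch.
- button_top (a point): Centre of the release button's top, 74 mm above the table; a round black cap 32 mm across that stands 12 mm out of the release box. Axes as the stand's. The closed shutter passes 3 mm above it. With the shutter fully aside the plate's edge is 28 mm from the button's centre.
- plain_last: A loose shoe last of the same size and material but without a bail; to be left alone. Origin under its middle, x from toe to heel.
- outsole: A loose rubber outsole lying flat in front of the stand, 188 x 68 x 12 mm, x along its length, origin under its middle; to be left alone.
- glue: A standing bottle, 56 mm across and 145 mm high, origin under its middle; to be left alone.
- tape: A cardboard ring of tape lying flat, 94 mm across, 24 mm high, origin under its middle; to be left alone.
- pump: A high-heeled shoe, 192 mm long, 66 mm wide, 112 mm high, origin under its middle, x from toe to heel; to be left alone.
- pencils: A cup 72 mm across and 95 mm high with pens standing in it up to 160 mm, origin under its middle; to be left alone.
Things that resemble listed ones, but are neither listed nor needed, are in the scene too. What is shaped like the part that bears last_waist but purple is not meant.

How it is judged:
By the outcome, as a careful person would: the job done as asked, in the order asked, and still so for the second after the job is handed in, with the robot touching nothing.
It also fails if it takes over 70 s, if anything falls off the work surface, if the arm or the gripper's body presses on something with over 40 N, if the wrist force passes 120 N, or if a joint passes its speed limit or range.

## Working session

There is one attempt and no reset: what is moved stays moved. The work goes in short steps, Python scripts to look and compute and a tool call to move; the robot and the scene stay as the last step left them, time stands still between calls to the robot, and variables do not carry over. Pictures are saved under pics/ and viewed, at most 10 in all, crops included, and the job is handed in when it is done.

Besides the shell and the picture viewer there is one more tool, called after "Request:" in YAML: its name, and indented under it one key for each argument. play_rows: Moves the arm, as the interface text tells. Its arguments: {"type":"object","properties":{"commands":{"type":"array"},"grip":{"type":"number"}},"required":["commands"]}

```bash
mkdir -p pics
python3 - <<'E'
from bench import manip
import cv2,numpy as np
np.set_printoptions(precision=4,suppress=True)
for n in ("side","top"):
    c=manip.camera(n); cv2.imwrite(f"pics/{n}0.png",c["frame"][:,:,::-1])
    print(n,c["vfov"],c["cx"],c["cy"],c["distortion"]);print(np.array(c["camera_from_world"]))
c=manip.camera("wrist");print(c["vfov"],c["cx"],c["cy"],c["distortion"],np.array(c["hand_eye"]))
print(manip.get_state())
E
```

```text
side 49.67414826067066 320.27318572775386 239.3192544287341 [-0.0671  0.      0.      0.      0.    ]
[[-0.7741 -0.633  -0.0086  0.271 ]
 [-0.3551  0.4454 -0.8219  0.3844]
 [ 0.524  -0.6332 -0.5696  1.2824]
 [ 0.      0.      0.      1.    ]]
top 43.09611497567904 324.4472918468647 237.4611738025339 [-0.0002  0.      0.      0.      0.    ]
[[-0.0026 -1.     -0.0078 -0.0981]
 [-0.9958  0.0033 -0.0916  0.4787]
 [ 0.0917  0.0076 -0.9958  1.8257]
 [ 0.      0.      0.      1.    ]]
69.90131230488923 321.5147832436519 237.54610556993563 [-0.0634  0.      0.      0.      0.    ] [[-0.0007 -0.9709 -0.2394  0.0669]
 [ 1.     -0.0004 -0.0011  0.001 ]
 [ 0.0009 -0.2394  0.9709 -0.1699]
 [ 0.      0.      0.      1.    ]]
{'clock': 0.15, 'qpos': array([-1.4891,  0.1589,  1.5979, -0.    ,  1.3862, -0.2101]), 'qvel': array([-0.0004, -0.0017, -0.003 ,  0.0002,  0.0004, -0.0003]), 'joint_torque': array([ -0.    , -38.5917, -32.2434,   0.0702,   0.0351,  -0.0001]), 'ee_pos': array([ 0.1653, -0.5502,  0.2139]), 'tool_rot': array([-3.1402, -0.0003,  0.2918]), 'ft_force': array([-0.7939, -0.57  , -0.6491]), 'wrist_torque': array([0.0675, 0.0497, 0.0048]), 'gripper_force': 0.0, 'finger_gap': 0.09200082203890071}
```

View pics/side0.png

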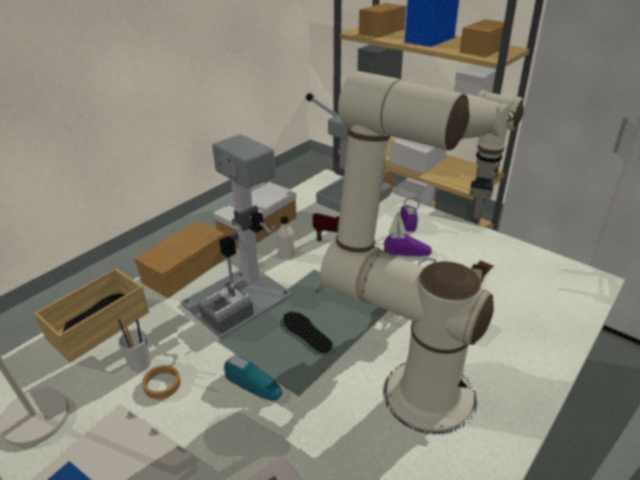

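View pics/top0.png

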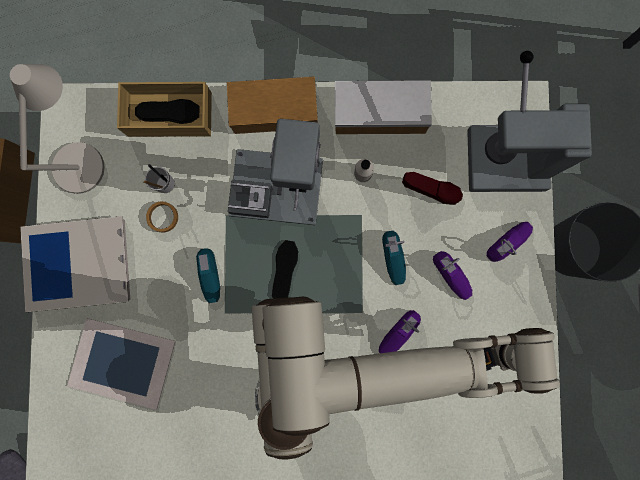

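Candidates for the bailed last: turquoise at top (395,257), which shows a bail. The turquoise one at (208,275) looks plain, and the purple ones at (452,275), (510,241) and (402,331) are excluded by colour. I'll check this in an enlarged crop of the last and the stand.

```bash
cat > h.py <<'E'
from bench import manip
import cv2,numpy as np
from scipy.spatial.transform import Rotation as R
np.set_printoptions(precision=4,suppress=True)
def K(c):
    f=240/np.tan(np.radians(c["vfov"]/2)); return np.array([[f,0,c["cx"]],[0,f,c["cy"]],[0,0,1.]])
def tool():
    s=manip.get_state(); T=np.eye(4); T[:3,:3]=R.from_euler('xyz',s["tool_rot"]).as_matrix(); T[:3,3]=s["ee_pos"]; return T
def cam(n):
    T=tool(); c=manip.camera(n)
    c["M"]=np.linalg.inv(T@np.array(c["hand_eye"])) if n=="wrist" else np.array(c["camera_from_world"])
    return c
def proj(c,P):
    M=c["M"]; return cv2.projectPoints(np.float64(P).reshape(-1,3),cv2.Rodrigues(M[:3,:3])[0],M[:3,3],K(c),np.array(c["distortion"]))[0][:,0]
def ray(c,uv):
    p=cv2.undistortPoints(np.float64(uv).reshape(-1,1,2),K(c),np.array(c["distortion"]))[:,0]
    Ci=np.linalg.inv(c["M"]); d=np.c_[p,np.ones(len(p))]@Ci[:3,:3].T
    return Ci[:3,3],d
def onz(c,uv,z):
    o,d=ray(c,uv); return o+d*((z-o[2])/d[:,2])[:,None]
def tri(obs): # [(c,uv)]
    A=np.zeros((3,3));b=np.zeros(3)
    for c,uv in obs:
        o,d=ray(c,uv); d=d[0]/np.linalg.norm(d); Q=np.eye(3)-np.outer(d,d); A+=Q;b+=Q@o
    return np.linalg.solve(A,b)
def save(n,img): cv2.imwrite(f"pics/{n}.png",img[:,:,::-1])
E
python3 - <<'E'
from h import *
c=cam("top");f=c["frame"]
a=cv2.resize(f[115:230,222:332],None,fx=4.5,fy=4.5,interpolation=cv2.INTER_CUBIC)
b=cv2.resize(f[225:290,372:422],None,fx=5.5,fy=5.5,interpolation=cv2.INTER_CUBIC)
o=np.zeros((max(a.shape[0],b.shape[0]),a.shape[1]+b.shape[1],3),np.uint8);o[:a.shape[0],:a.shape[1]]=a;o[:b.shape[0],a.shape[1]:]=b
save("crop1",o);print(a.shape,b.shape)
# turquoise masks
hsv=cv2.cvtColor(f,cv2.COLOR_RGB2HSV)
m=cv2.inRange(hsv,(82,90,40),(100,255,255));n,l,s,ce=cv2.connectedComponentsWithStats(m)
for i in range(1,n):
    if s[i,4]>80: print(s[i],ce[i],onz(c,ce[i],.045))
E
```

```text
(518, 495, 3) (358, 275, 3)
[388 244  18  41 482] [397.4108 265.5519] [[ 0.3913 -0.3173  0.045 ]]
[197 249  23  54 682] [209.2214 276.0264] [[0.3616 0.2448 0.045 ]]
```

View pics/crop1.png

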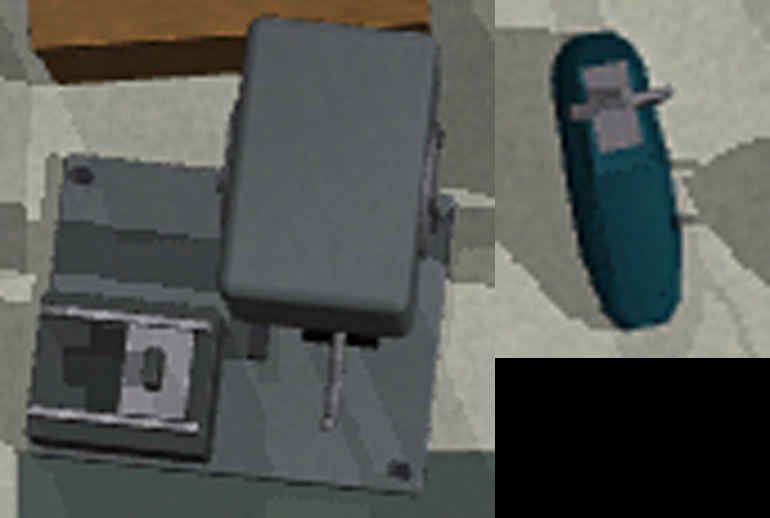

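The crop confirms it: the turquoise last at (395,257) has the bail, with its wire at about (388–402,243). The stand is at (225–325,115–225), its nose tip at about (295,210) and the shutter fin at about (256,197). Next I'll fit the poses.

```bash
cat > fit.py <<'E'
from h import *
from scipy.optimize import least_squares
c=cam("top")
A=lambda u,v:(u/4.5+222,v/4.5+115)
obs=[((70,220,12),A(62,153)),((-140,-50,12),A(420,493)),((-140,220,12),A(22,455)),((70,-50,12),A(455,200)),((-133,0,276),A(327,430)),
 ((-135,215,62),A(28,440)),((-135,95,62),A(210,460)),((-35,95,62),A(222,315)),((-35,215,62),A(48,296))]
dr=[((75,50,479),A(248,18)),((75,-50,479),A(437,38)),((-75,50,479),A(224,290)),((-75,-50,479),A(413,312))]
def f(p,full=False):
    x,y,t,dx=p
    P=np.array([o[0] for o in obs]+[(d[0][0]+dx*1000,d[0][1],d[0][2]) for d in dr])/1000.
    W=np.c_[np.cos(t)*P[:,0]-np.sin(t)*P[:,1]+x,np.sin(t)*P[:,0]+np.cos(t)*P[:,1]+y,P[:,2]]
    r=proj(c,W)-np.array([o[1] for o in obs+dr]); return r if full else r.ravel()
s=least_squares(f,[.6,.03,0,-.03],loss='soft_l1')
print(s.x,np.degrees(s.x[2]));print(f(s.x,True))
fin=onz(c,[A(153,368)],.107)[0];x,y,t,_=s.x
d=fin[:2]-[x,y];print("fin",fin,"stand",np.cos(t)*d[0]+np.sin(t)*d[1],-np.sin(t)*d[0]+np.cos(t)*d[1])
B=lambda u,v:((u-495)/5.5+372,v/5.5+225)
# last: heel edge, toe tip
print("heel",onz(c,[B(598,33)],.05),"toe",onz(c,[B(640,327)],.015),"platform",onz(c,[B(611,108)],.066))
for n,uv in(("glue",(364,172)),("pump",(432,187)),("outsole",(286,268)),("plain",(208,275))):print(n,onz(c,[uv],0.02))
E
python3 fit.py
```

```text
[ 0.6599 -0.0388 -0.1069 -0.0235] -6.122631176488631
[[ 0.6902  0.8197]
 [ 0.6017  1.1748]
 [ 1.5642  0.5958]
 [-0.0245 -0.859 ]
 [ 0.4666 -0.5286]
 [-0.6746  0.345 ]
 [-1.2356  0.0104]
 [-0.1502 -0.6949]
 [-1.1739 -0.5245]
 [ 0.3953 -1.2919]
 [ 1.1243 -1.4567]
 [-1.4965  1.5607]
 [-0.3623  1.0714]]
fin [0.5904 0.0993 0.107 ] stand -0.0838299573321104 0.1298139942252402
heel [[ 0.4945 -0.2982  0.05  ]] toe [[ 0.3354 -0.3228  0.015 ]] platform [[ 0.4523 -0.3031  0.066 ]]
glue [[ 0.68   -0.2216  0.02  ]]
pump [[ 0.6325 -0.4292  0.02  ]]
outsole [[0.386  0.0172 0.02  ]]
plain [[0.3655 0.2535 0.02  ]]
```

```bash
cat > g.py <<'E'
from h import *
S=dict(x=.6599,y=-.0388,t=-.1069)
def SW(P,S=S):
    c,s=np.cos(S["t"]),np.sin(S["t"]); P=np.array(P,float); return np.array([S["x"]+c*P[0]-s*P[1],S["y"]+s*P[0]+c*P[1],P[2]])
def rot(yaw,tilt): # tool z fwd/down along heading yaw, camera on the near side
    s,c=np.sin(np.radians(tilt)),np.cos(np.radians(tilt))
    return R.from_euler('z',yaw).as_matrix()@np.array([[-c,0,s],[0,1,0],[-s,0,-c]])
def row(grasp,Rm,back=0,T=None): # row to bring GRASP point there, back m behind along tool z
    T=tool() if T is None else T
    tcp=np.array(grasp)+Rm[:,2]*(.019-back)
    return np.r_[T[:3,:3].T@(tcp-T[:3,3])*100, np.degrees(R.from_matrix(T[:3,:3].T@Rm).as_rotvec())]
E
python3 - <<'E'
from g import *
print(row(SW((-.062,0,.265)),rot(S["t"],43),.14))
E
```

```text
[  48.7645  -40.3935  -13.8912  -58.0324  -11.7903 -147.3271]
```

Request:
play_rows:
  commands:
    - [10, -8, -10, -7, -1.5, -18]
    - [48.8, -40.4, -13.9, -58, -11.8, -147.3]
    - [48.8, -40.4, -13.9, -58, -11.8, -147.3]
    - [48.8, -40.4, -13.9, -58, -11.8, -147.3]
    - [48.8, -40.4, -13.9, -58, -11.8, -147.3]
    - [48.8, -40.4, -13.9, -58, -11.8, -147.3]
    - [48.8, -40.4, -13.9, -58, -11.8, -147.3]
    - [48.8, -40.4, -13.9, -58, -11.8, -147.3]
    - [48.8, -40.4, -13.9, -58, -11.8, -147.3]
    - [48.8, -40.4, -13.9, -58, -11.8, -147.3]
    - [48.8, -40.4, -13.9, -58, -11.8, -147.3]
    - [48.8, -40.4, -13.9, -58, -11.8, -147.3]
    - [48.8, -40.4, -13.9, -58, -11.8, -147.3]
    - [48.8, -40.4, -13.9, -58, -11.8, -147.3]
    - [48.8, -40.4, -13.9, -58, -11.8, -147.3]
    - [48.8, -40.4, -13.9, -58, -11.8, -147.3]
    - [48.8, -40.4, -13.9, -58, -11.8, -147.3]
    - [48.8, -40.4, -13.9, -58, -11.8, -147.3]
    - [48.8, -40.4, -13.9, -58, -11.8, -147.3]
    - [48.8, -40.4, -13.9, -58, -11.8, -147.3]
  grip: 0

```text
clock: 2.75
ee_pos: [0.5166, -0.0231, 0.3536]
tool_rot: [-3.141, 0.75, 3.035]
ft_force: [-0.7, -0.7, -0.7]
finger_gap: 0.0919
gripper_force: 0.0
```

Run:
```python
from g import *
c=cam("wrist");f=c["frame"].copy()
np.save("w1.npy",dict(M=c["M"]),allow_pickle=True)
P={"grip":(-.062,0,.265),"cup":(-.112,0,.252),"nose":(-.133,0,.276),"flL":(-.062,.023,.241),"flR":(-.062,-.023,.241),"fin":(-.084,.13,.107)}
for k,v in P.items():
    u=proj(c,SW(v))[0];print(k,u);cv2.circle(f,tuple(int(a) for a in u),3,(255,0,0),1)
save("w1",f);print(manip.get_state()["qpos"],row(SW((-.062,0,.265)),rot(S["t"],43),0))
```

```text
grip [322.358  231.9796]
cup [322.4075 181.4016]
nose [322.4942 186.6012]
flL [347.6984 210.059 ]
flR [296.9509 210.0842]
fin [441.8917 100.239 ]
[-0.412  -0.6991  2.186   0.2548  0.9435 -1.9492] [ 0.0266 -0.0148 13.9827 -0.0434 -0.0141  0.0161]
```

View pics/w1.png

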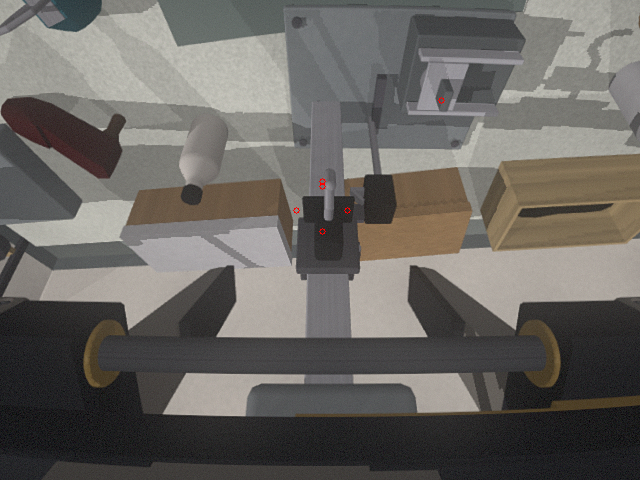

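The wrist view shows the hook about 6 px right of my prediction: flange at (303–352,197–222), nose near (331,170), fin at (446,95). Refitting with these points.

```bash
cat > fit2.py <<'E'
from fit import *
cw=cam("wrist")
wo=[((-140,-50,12),(286,9)),((70,-50,12),(293,146)),((-18,20,12),(341,101)),((-18,-20,12),(312,101)),((-62,23,241),(352,210)),((-62,-23,241),(303,210)),((-84,130,107),(446,92))]
def g(p,full=False):
    x,y,t,dx=p;P=np.array([o[0] for o in wo])/1000.
    W=np.c_[np.cos(t)*P[:,0]-np.sin(t)*P[:,1]+x,np.sin(t)*P[:,0]+np.cos(t)*P[:,1]+y,P[:,2]]
    r=proj(cw,W)-np.array([o[1] for o in wo]); return r if full else np.r_[r.ravel(),f(p)*.8]
s=least_squares(g,s.x,loss='soft_l1');print(s.x,np.degrees(s.x[2]));print(g(s.x,True));print(f(s.x,True))
from g import SW
S=dict(x=s.x[0],y=s.x[1],t=s.x[2]);F=cw["frame"].copy();k=5
cr=cv2.resize(F[150:270,270:400],None,fx=k,fy=k,interpolation=cv2.INTER_CUBIC)
pts=[(x,y,z) for x in(-.077,-.047) for y in(-.012,.012) for z in(.245,.285)]+[(-.062,.023,.241),(-.062,-.023,.241),(-.133,0,.276),(-.112,0,.252)]
for q in pts:
    u=proj(cw,SW(q,S))[0];cv2.circle(cr,(int((u[0]-270)*k),int((u[1]-150)*k)),4,(255,0,0),1)
save("w2",cr)
E
python3 fit2.py | tail -28
```

```text
[-0.3623  1.0714]]
fin [0.5904 0.0993 0.107 ] stand -0.0838299573321104 0.1298139942252402
heel [[ 0.4945 -0.2982  0.05  ]] toe [[ 0.3354 -0.3228  0.015 ]] platform [[ 0.4523 -0.3031  0.066 ]]
glue [[ 0.68   -0.2216  0.02  ]]
pump [[ 0.6325 -0.4292  0.02  ]]
outsole [[0.386  0.0172 0.02  ]]
plain [[0.3655 0.2535 0.02  ]]
[ 0.6609 -0.0346 -0.1046 -0.0237] -5.99271137983295
[[-4.9987 -2.8852]
 [ 0.6739  1.8411]
 [-1.4801 -1.2096]
 [-1.1686 -1.1438]
 [ 0.297   0.4051]
 [-1.3852  0.4976]
 [-0.3956  8.4944]]
[[-0.7104  0.683 ]
 [-0.6444  0.8513]
 [ 0.3035  0.4707]
 [-1.4116 -1.1903]
 [-0.9922 -0.8619]
 [-1.9729  0.2125]
 [-2.5266 -0.2125]
 [-1.5102 -0.9226]
 [-2.5408 -0.6628]
 [-1.4473 -1.5351]
 [-0.713  -1.7954]
 [-3.2098  1.326 ]
 [-2.07    0.7393]]
```

View pics/w2.png

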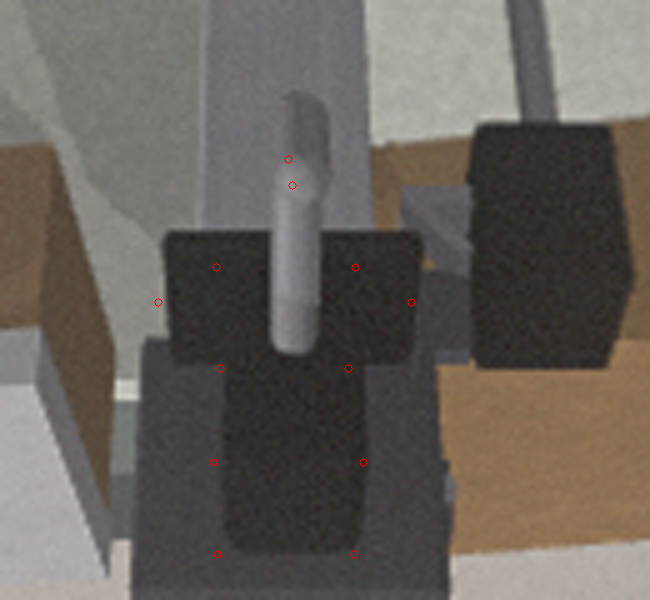

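```bash
sed -i 's/^S=dict.*/S=dict(x=.661,y=-.0332,t=-.1046)/' g.py
python3 - <<'E'
from g import *
print(row(SW((-.062,0,.264)),rot(S["t"],43),0))
print("down axis",rot(S["t"],43).T@[0,0,-10.5])
E
```

```text
[ 0.0573  0.5523 14.0887 -0.1392 -0.0135 -0.0874]
down axis [7.161  0.     7.6792]
```

Request:
play_rows:
  commands:
    - [0, 0.55, 3, 0, 0, 0]
    - [0, 0.55, 6, 0, 0, 0]
    - [0.05, 0.55, 9, 0, 0, 0]
    - [0.05, 0.55, 11.5, 0, 0, 0]
    - [0.05, 0.55, 13, 0, 0, 0]
    - [0.05, 0.55, 14, 0, 0, 0]
    - [0.05, 0.55, 14, 0, 0, 0]
  grip: 0

```text
clock: 3.78
ee_pos: [0.6116, -0.0281, 0.2502]
tool_rot: [-3.141, 0.749, 3.035]
ft_force: [-0.2, 0.2, -1.0]
finger_gap: 0.0916
gripper_force: 0.0
```

Request:
play_rows:
  commands:
    - [0, 0, 0, 0, 0, 0]
    - [0, 0, 0, 0, 0, 0]
    - [0, 0, 0, 0, 0, 0]
    - [0, 0, 0, 0, 0, 0]
    - [0, 0, 0, 0, 0, 0]
    - [0, 0, 0, 0, 0, 0]
    - [0, 0, 0, 0, 0, 0]
    - [0, 0, 0, 0, 0, 0]
  grip: 255

```text
clock: 4.78
ee_pos: [0.6117, -0.0278, 0.2508]
tool_rot: [-3.142, 0.75, 3.034]
ft_force: [0.1, 2.8, -0.3]
finger_gap: 0.0237
gripper_force: 30.0
```

Request:
play_rows:
  commands:
    - [0.68, 0, 0.73, 0, 0, 0]
    - [1.5, 0, 1.6, 0, 0, 0]
    - [2.3, 0, 2.5, 0, 0, 0]
    - [3.1, 0, 3.35, 0, 0, 0]
    - [3.9, 0, 4.2, 0, 0, 0]
    - [4.7, 0, 5.05, 0, 0, 0]
    - [5.5, 0, 5.9, 0, 0, 0]
    - [6.2, 0, 6.65, 0, 0, 0]
    - [6.8, 0, 7.3, 0, 0, 0]
    - [7.2, 0, 7.7, 0, 0, 0]
    - [7.2, 0, 7.7, 0, 0, 0]
    - [7.2, 0, 7.7, 0, 0, 0]

```text
clock: 6.28
ee_pos: [0.6119, -0.0278, 0.1466]
tool_rot: [-3.141, 0.751, 3.036]
ft_force: [-8.5, 3.9, 10.3]
finger_gap: 0.0241
gripper_force: 30.0
```

Request:
play_rows:
  commands:
    - [0.14, 0, 0.15, 0, 0, 0]
    - [0.14, 0, 0.15, 0, 0, 0]
    - [-0.4, 0, -0.4, 0, 0, 0]
    - [-0.7, 0, -0.75, 0, 0, 0]
    - [-0.8, 0, -0.85, 0, 0, 0]
    - [-0.8, 0, -0.85, 0, 0, 0]

```text
clock: 7.02
ee_pos: [0.6119, -0.0278, 0.1583]
tool_rot: [-3.141, 0.752, 3.036]
ft_force: [-7.7, 4.7, 9.9]
finger_gap: 0.0242
gripper_force: 30.0
```

Request:
play_rows:
  commands:
    - [0, 0, 0, 0, 0, 0]
    - [0, 0, 0, 0, 0, 0]
    - [0, 0, 0, 0, 0, 0]
    - [0, 0, 0, 0, 0, 0]
    - [0, 0, -3, 0, 0, 0]
    - [0, 0, -7, 0, 0, 0]
    - [0, 0, -12, 0, 0, 0]
    - [0, 0, -17, 0, 0, 0]
    - [0, 0, -17, 0, 0, 0]
    - [0, 0, -17, 0, 0, 0]
  grip: 0

```text
clock: 8.28
ee_pos: [0.4962, -0.0158, 0.2805]
tool_rot: [-3.141, 0.749, 3.034]
ft_force: [0.3, -0.5, 0.1]
finger_gap: 0.0917
gripper_force: 0.0
```

Run:
```python
from g import *
c=cam("wrist");f=c["frame"];g=cv2.cvtColor(f,cv2.COLOR_RGB2GRAY)
for z in (.265,.173):
    a=proj(c,[SW((-.062,.023,z-.024)),SW((-.062,-.023,z-.024)),SW((-.077,0,z+.015)),SW((-.112,0,z-.013))]).astype(int);print(z,a.tolist())
    x,y=a[2]; print(g[y-2:y+3,x-2:x+3].mean())
save("x",f[80:380,170:520])
# last row: from top estimate
t=np.arctan2(.0246,.159);print("t",t)
W=np.array([.3354,-.3228])+.065*np.array([np.cos(t),np.sin(t)]);print(W)
print(row((W[0],W[1],.03),rot(t,43),.17))
```

```text
0.265 [[350, 294], [295, 294], [323, 334], [322, 280]]
116.52
0.173 [[345, 208], [299, 208], [322, 232], [322, 182]]
43.36
t 0.1534999094206442
[ 0.3996 -0.3129]
[ 21.4282 -33.2499  -0.9206 -10.1774  -0.1895 -10.9655]
```

View pics/x.png

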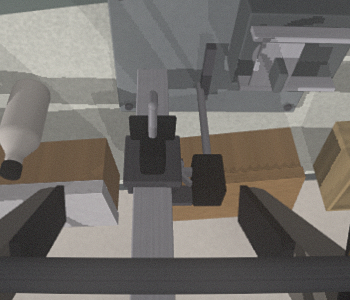

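The hook is latched: the flange is at the pixel predicted for 0.092. Next is the last. I'll use a 20° tilt there, because a purple last stands close in front of it.

Run:
```python
from g import *
c=cam("top")
print("purple bail-ish",onz(c,[(408,320),(415,313),(388,350)],.06))
t=.1535;print(row((.40,-.313,.16),rot(t,20)))
```

```text
purple bail-ish [[ 0.2306 -0.3446  0.06  ]
 [ 0.251  -0.3654  0.06  ]
 [ 0.1438 -0.2848  0.06  ]]
[ 13.4672 -30.4486   6.134   -7.8053  22.614  -12.8685]
```

Request:
play_rows:
  commands:
    - [3, -7, 0, -1.5, 5, -3]
    - [13.5, -30.4, 6.1, -7.8, 22.6, -12.9]
    - [13.5, -30.4, 6.1, -7.8, 22.6, -12.9]
    - [13.5, -30.4, 6.1, -7.8, 22.6, -12.9]
    - [13.5, -30.4, 6.1, -7.8, 22.6, -12.9]
    - [13.5, -30.4, 6.1, -7.8, 22.6, -12.9]
    - [13.5, -30.4, 6.1, -7.8, 22.6, -12.9]
    - [13.5, -30.4, 6.1, -7.8, 22.6, -12.9]
    - [13.5, -30.4, 6.1, -7.8, 22.6, -12.9]
    - [13.5, -30.4, 6.1, -7.8, 22.6, -12.9]
  grip: 0

```text
clock: 9.62
ee_pos: [0.4074, -0.3113, 0.1455]
tool_rot: [-3.137, 0.354, -2.985]
ft_force: [-0.0, -0.1, -0.1]
finger_gap: 0.0921
gripper_force: 0.0
```

Run:
```python
from g import *
c=cam("wrist");f=c["frame"];save("l1",f)
np.savez("l1",M=c["M"])
t=.1535;L=dict(x=.3996,y=-.3129,t=t)
for n,p in dict(toe=(-.065,0,.015),heel=(.098,0,.03),bailtop=(.054,0,.122)).items(): print(n,proj(c,SW(p,L)))
```

```text
toe [[322.9241  88.1525]]
heel [[322.3624 273.4048]]
bailtop [[322.3909 312.0725]]
```

View pics/l1.png

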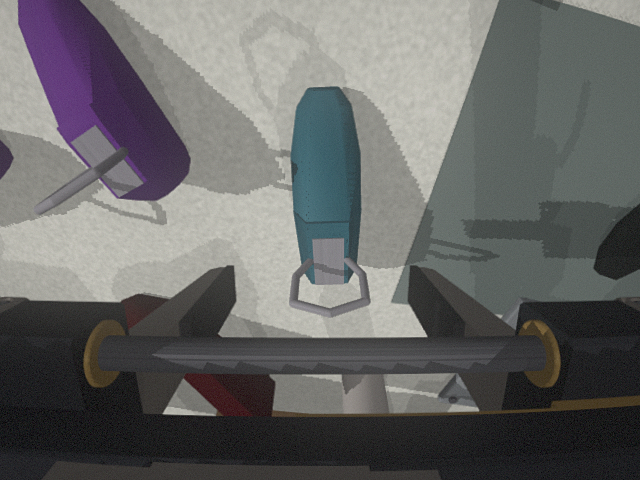

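The wrist view shows the toe at (323,88) as predicted. The bail apex is at (331,314), against (322,312) predicted, so the last's yaw is about 2° larger, near 0.187. Going down to grip.

Run:
```python
from g import *
t=.1875;L=dict(x=.3993,y=-.3102,t=t)
c=cam("wrist");print(proj(c,[SW((-.065,0,.015),L),SW((.054,0,.122),L)]))
T=tool();g=SW((.005,0,.030),L);Rm=rot(t,20)
print(row(g,Rm,0,T));print(row(g+[0,0,.05],Rm,0,T))
```

```text
[[323.7558  88.5265]
 [329.4809 312.3054]]
[ 4.2513  0.3463 12.642  -0.8495  0.2491 -1.6857]
[ 2.5205  0.3273  7.9512 -0.8495  0.2491 -1.6857]
```

Request:
play_rows:
  commands:
    - [1.2, 0.2, 4, -0.8, 0.25, -1.7]
    - [2.5, 0.35, 8, -0.8, 0.25, -1.7]
    - [3.1, 0.35, 9.5, -0.8, 0.25, -1.7]
    - [3.7, 0.35, 11.1, -0.8, 0.25, -1.7]
    - [4.2, 0.35, 12.5, -0.8, 0.25, -1.7]
    - [4.25, 0.35, 12.6, -0.8, 0.25, -1.7]
    - [4.25, 0.35, 12.6, -0.8, 0.25, -1.7]

```text
clock: 10.6
ee_pos: [0.429, -0.2991, 0.0233]
tool_rot: [-3.14, 0.307, -2.983]
ft_force: [-0.6, 0.9, 0.8]
finger_gap: 0.0921
gripper_force: 0.0
```

Request:
play_rows:
  commands:
    - [0, 0, 0, 0, 0, 0]
    - [0, 0, 0, 0, 0, 0]
    - [0, 0, 0, 0, 0, 0]
    - [0, 0, 0, 0, 0, 0]
    - [0, 0, 0, 0, 0, 0]
    - [0, 0, 0, 0, 0, 0]
  grip: 255

```text
clock: 11.35
ee_pos: [0.4288, -0.2993, 0.023]
tool_rot: [-3.14, 0.306, -2.983]
ft_force: [-1.3, -2.9, 1.2]
finger_gap: 0.0539
gripper_force: 30.0
```

Run:
```python
from g import *
s=manip.get_state();print(s["qpos"],s["ft_force"],s["wrist_torque"])
t=.1875;L=dict(x=.3993,y=-.3102,t=t)
T=tool();print(row(SW((.005,0,.030),L),rot(t,20),0,T))
g=T[:3,3]-.019*T[:3,2];print(g,T[:3,2])
c=cam("wrist");f=c["frame"];save("l2",f)
print(proj(c,[SW((-.065,0,.015),L),SW((.054,0,.122),L)]))
```

```text
[-1.0215  0.1433  2.071   0.3818  0.843  -2.9944] [-1.3331 -2.9346  1.211 ] [-0.5416  0.1541 -0.1741]
[ 2.1779 -0.5752  0.4526 -0.6306 -2.451  -1.563 ]
[ 0.4232 -0.3002  0.0411] [ 0.298   0.0459 -0.9535]
[[303.9529  85.4872]
 [310.5168 525.26  ]]
```

View pics/l2.png

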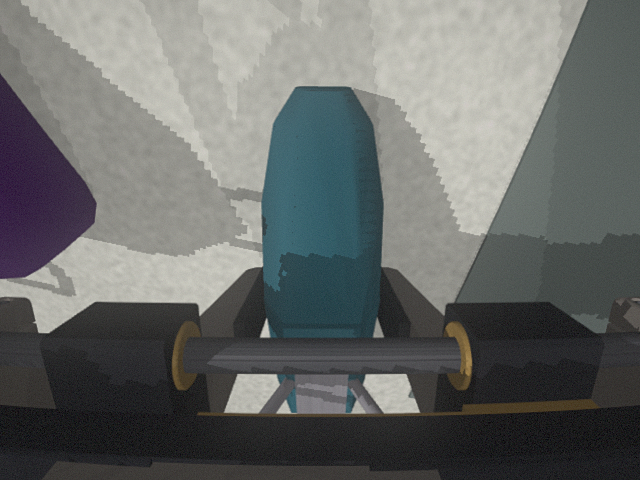

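The grasp sits 25 mm too far back because joint 6 hit its limit. I'll lift the last, set it down nearer the stand's heading, and regrip it there.

Run:
```python
from g import *
T=tool();Rn=R.from_euler('z',-.258).as_matrix()@T[:3,:3]
h=np.array([np.cos(-.1),np.sin(-.1)])
g=np.r_[np.array([.41,-.16])+.0252*h,.0411]
print("up4",T[:3,:3].T@[0,0,4])
print(row(g+[0,0,.04],Rn,0,T));print(row(g+[0,0,.001],Rn,0,T))
```

```text
up4 [-1.2063 -0.0062 -3.8138]
[-4.3764 13.2489 -2.8308  4.4578  0.0228 14.0941]
[-3.2003 13.2549  0.8876  4.4578  0.0228 14.0941]
```

Request:
play_rows:
  commands:
    - [-0.4, 0, -1.3, 0, 0, 0]
    - [-1.2, 0, -3.8, 0, 0, 0]
    - [-2, 3, -3.6, 1, 0, 3.5]
    - [-2.8, 6.5, -3.4, 2.2, 0, 7]
    - [-3.6, 10, -3.1, 3.4, 0, 10.5]
    - [-4.4, 13.25, -2.8, 4.5, 0, 14.1]
    - [-4.4, 13.25, -2.8, 4.5, 0, 14.1]
    - [-4.4, 13.25, -2.8, 4.5, 0, 14.1]
    - [-3.9, 13.25, -1.2, 4.5, 0, 14.1]
    - [-3.45, 13.25, 0.1, 4.5, 0, 14.1]
    - [-3.2, 13.25, 0.85, 4.5, 0, 14.1]
    - [-3.2, 13.25, 0.85, 4.5, 0, 14.1]

```text
clock: 12.9
ee_pos: [0.4403, -0.1627, 0.0238]
tool_rot: [-3.141, 0.306, 3.041]
ft_force: [0.0, -0.1, -4.0]
finger_gap: 0.0534
gripper_force: 30.0
```

Run:
```python
from g import *
s=manip.get_state();print(s["qpos"],s["ee_pos"],s["tool_rot"],s["ft_force"],s["finger_gap"])
```

```text
[-0.7425 -0.0726  2.2923  0.2851  0.6944 -2.4119] [ 0.4403 -0.1627  0.0238] [-3.1413  0.3056  3.0413] [ 0.0157 -0.0973 -4.0194] 0.05339289288153227
```

Request:
play_rows:
  commands:
    - [0.05, 0, 0.15, 0, 0, 0]
    - [0.05, 0, 0.15, 0, 0, 0]

```text
clock: 13.15
ee_pos: [0.4408, -0.1628, 0.023]
tool_rot: [-3.14, 0.307, 3.042]
ft_force: [-1.1, -0.6, -4.6]
finger_gap: 0.0534
gripper_force: 30.0
```

Request:
play_rows:
  commands:
    - [0.05, 0, 0.15, 0, 0, 0]
    - [0.05, 0, 0.15, 0, 0, 0]
    - [0.05, 0, 0.15, 0, 0, 0]
    - [0.05, 0, 0.15, 0, 0, 0]
    - [-0.6, 0, -2, 0, 0, 0]
    - [-2.2, 0, -6, 0, 0, 0]
    - [-4.5, 0, -11, 0, 0, 0]
    - [-5.5, 0, -12.5, 0, 0, 0]
    - [-5.5, 0, -12.5, 0, 0, 0]
  grip: 0

```text
clock: 14.28
ee_pos: [0.4558, -0.1643, 0.1593]
tool_rot: [-3.139, 0.308, 3.043]
ft_force: [-0.1, 0.4, 0.7]
finger_gap: 0.0918
gripper_force: 0.0
```

Run:
```python
from g import *
c=cam("wrist");f=c["frame"]
L=dict(x=.41,y=-.16,t=-.1)
P=proj(c,[SW((-.065,0,.015),L),SW((.054,0,.122),L)]);print(P,tool())
save("l3",f)
hsv=cv2.cvtColor(f,cv2.COLOR_RGB2HSV);m=cv2.inRange(hsv,(82,90,40),(100,255,255));n,l,s,ce=cv2.connectedComponentsWithStats(m)
i=1+np.argmax(s[1:,4]);print(s[i],ce[i])
for r in range(s[i,1],s[i,1]+s[i,3],15):
    x=np.where(l[r]==i)[0];print(r,x.min(),x.max(),(x.min()+x.max())/2)
```

```text
[[322.5571  38.2937]
 [322.4661 255.6522]] [[-0.9491  0.0992  0.2988  0.4547]
 [ 0.0946  0.9951 -0.03   -0.1634]
 [-0.3004 -0.0003 -0.9538  0.1573]
 [ 0.      0.      0.      1.    ]]
[ 288   41   69  173 9418] [321.5667 121.5571]
41 309 311 310.0
56 298 345 321.5
71 293 351 322.0
86 291 353 322.0
101 289 355 322.0
116 288 356 322.0
131 288 356 322.0
146 288 355 321.5
161 288 355 321.5
176 290 354 322.0
191 291 351 321.0
206 292 342 317.0
```

View pics/l3.png

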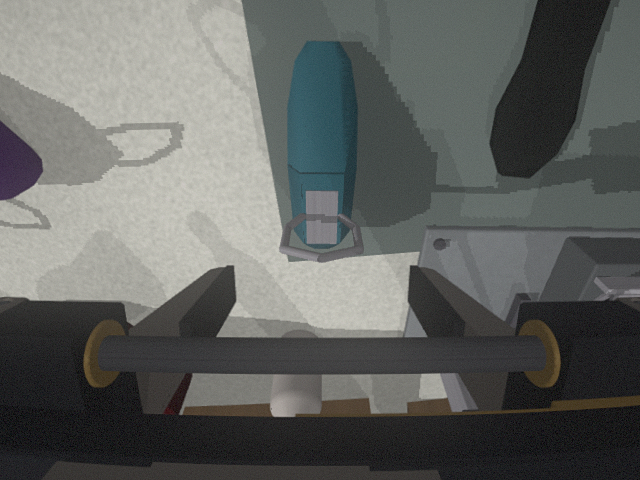

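The last stands cleanly where expected: toe at (322,41), bail apex at (321,259). Regripping at the waist.

Run:
```python
from g import *
L=dict(x=.4113,y=-.1603,t=-.1)
T=tool();g=SW((.004,0,.0300),L);Rm=rot(-.1,25)
print(row(g+[0,0,.06],Rm,0,T));print(row(g,Rm,0,T))
```

```text
[ 5.5429 -0.1174  7.1189 -0.0011 -7.5212  0.0373]
[ 7.345  -0.1159 12.8419 -0.0011 -7.5212  0.0373]
```

Request:
play_rows:
  commands:
    - [2.7, -0.05, 3.5, 0, -3.7, 0]
    - [5.5, -0.1, 7.1, 0, -7.5, 0]
    - [5.5, -0.1, 7.1, 0, -7.5, 0]
    - [6.2, -0.1, 9.2, 0, -7.5, 0]
    - [6.8, -0.1, 11.1, 0, -7.5, 0]
    - [7.2, -0.1, 12.4, 0, -7.5, 0]
    - [7.35, -0.1, 12.8, 0, -7.5, 0]
    - [7.35, -0.1, 12.8, 0, -7.5, 0]
    - [7.35, -0.1, 12.8, 0, -7.5, 0]
  grip: 0

```text
clock: 15.45
ee_pos: [0.4245, -0.1625, 0.0152]
tool_rot: [-3.139, 0.438, 3.043]
ft_force: [0.5, 0.4, 0.3]
finger_gap: 0.0918
gripper_force: 0.0
```

Run:
```python
from g import *
s=manip.get_state();print(s["qpos"],s["ee_pos"],s["tool_rot"],s["ft_force"])
L=dict(x=.4113,y=-.1603,t=-.1)
print(row(SW((.004,0,.0300),L),rot(-.1,25)))
```

```text
[-0.8534 -0.1672  2.4397  0.5323  0.6062 -2.7266] [ 0.4245 -0.1625  0.0152] [-3.1393  0.4384  3.043 ] [0.4635 0.3745 0.3352]
[ 0.2235  0.088   0.1632 -0.0986  0.1209  0.0706]
```

Request:
play_rows:
  commands:
    - [0, 0, 0, 0, 0, 0]
    - [0, 0, 0, 0, 0, 0]
    - [0, 0, 0, 0, 0, 0]
    - [0, 0, 0, 0, 0, 0]
    - [0, 0, 0, 0, 0, 0]
    - [0, 0, 0, 0, 0, 0]
  grip: 255

```text
clock: 16.2
ee_pos: [0.4237, -0.1616, 0.0142]
tool_rot: [-3.141, 0.437, 3.042]
ft_force: [-2.6, 1.3, 3.8]
finger_gap: 0.0538
gripper_force: 30.0
```

```bash
cat > toe.py <<'E'
from g import *
def rows(f):
    hsv=cv2.cvtColor(f,cv2.COLOR_RGB2HSV);m=cv2.inRange(hsv,(82,90,40),(100,255,255));n,l,s,ce=cv2.connectedComponentsWithStats(m)
    i=1+np.argmax(s[1:,4]); r=s[i,1]+3; x=np.where(l[r]==i)[0]; r2=s[i,1]+60; y=np.where(l[r2]==i)[0]
    return s[i],x.min(),x.max(),y.min(),y.max()
if __name__=="__main__":
    c=cam("wrist");save("t_%.0f"%(manip.get_state()["clock"]*100),c["frame"]);print(rows(c["frame"]))
    s=manip.get_state();print(s["qpos"],s["ee_pos"],s["tool_rot"],s["ft_force"],s["wrist_torque"],s["finger_gap"])
E
python3 toe.py
```

```text
(array([  261,   136,   122,   202, 21710], dtype=int32), np.int64(292), np.int64(351), np.int64(268), np.int64(375))
[-0.8538 -0.1665  2.4415  0.5329  0.6062 -2.7276] [ 0.4236 -0.1616  0.0141] [-3.1411  0.4369  3.0423] [-1.4321  2.1049  3.0607] [0.4058 0.1214 0.1626] 0.053999804038856375
```

Request:
play_rows:
  commands:
    - [-0.85, 0, -1.8, 0, 0, 0]
    - [-2.1, 0, -4.5, 0, 0, 0]
    - [-3.8, 0, -8.2, 0, 0, 0]
    - [-5.5, 0, -11.8, 0, 0, 0]
    - [-6.3, 0, -13.6, 0, 0, 0]
    - [-6.3, 0, -13.6, 0, 0, 0]
    - [-6.3, 0, -13.6, 0, 0, 0]

```text
clock: 17.12
ee_pos: [0.4221, -0.1606, 0.1617]
tool_rot: [3.14, 0.434, 3.041]
ft_force: [0.0, -0.5, -5.6]
finger_gap: 0.0538
gripper_force: 30.0
```

```bash
python3 toe.py
```

```text
(array([  261,   136,   122,   202, 20752], dtype=int32), np.int64(299), np.int64(350), np.int64(268), np.int64(374))
[-0.8547 -0.5124  2.3448  0.3477  1.0132 -2.4667] [ 0.4221 -0.1606  0.1616] [3.1397 0.4337 3.0411] [ 0.2541  0.7768 -5.3514] [0.1585 0.5889 0.0044] 0.05409499486878739
```

```bash
cat > hang.py <<'E'
from g import *
import sys
rel=(.0415,0,.1048)  # bail rel TCP in heading frame
Rm=rot(S["t"],np.degrees(.437))
def r(p):
    b=SW(p); tcp=b-SW(rel,dict(x=0,y=0,t=S["t"])); return row(tcp,Rm,.019)
for p in eval(sys.argv[1]): print(p,r(p))
E
python3 - <<'E'
from g import *
c=cam("wrist");T=tool();t=T[:3,3]
for a,z in((-.065,.015),(-.065,.005),(-.065,.025)):print(proj(c,t+SW((.0415-.054+a,0,z-.0142),dict(x=0,y=0,t=-.1005))))
E
python3 hang.py "[(-.19,0,.215),(-.19,0,.190),(-.150,0,.19),(-.119,0,.190),(-.112,0,.158)]"
```

```text
[[323.7201 144.8654]]
[[323.5345 134.8619]]
[[323.9292 156.169 ]]
(-0.19, 0, 0.215) [ 2.7793 15.1611  4.4265  0.2043 -0.1714  0.2169]
(-0.19, 0, 0.19) [ 3.8306 15.157   6.6947  0.2043 -0.1714  0.2169]
(-0.15, 0, 0.19) [ 0.2015 15.1372  8.3767  0.2043 -0.1714  0.2169]
(-0.119, 0, 0.19) [-2.6111 15.1219  9.6802  0.2043 -0.1714  0.2169]
(-0.112, 0, 0.158) [-1.9005 15.1132 12.8779  0.2043 -0.1714  0.2169]
```

Request:
play_rows:
  commands:
    - [0.7, 3.5, 1, 0.2, -0.2, 0.2]
    - [1.4, 7.5, 2.2, 0.2, -0.2, 0.2]
    - [2.2, 11.5, 3.5, 0.2, -0.2, 0.2]
    - [2.8, 14.5, 4.4, 0.2, -0.2, 0.2]
    - [3.3, 15.15, 5.5, 0.2, -0.2, 0.2]
    - [3.8, 15.15, 6.7, 0.2, -0.2, 0.2]
    - [3.8, 15.15, 6.7, 0.2, -0.2, 0.2]
    - [3.8, 15.15, 6.7, 0.2, -0.2, 0.2]
    - [3.8, 15.15, 6.7, 0.2, -0.2, 0.2]

```text
clock: 18.35
ee_pos: [0.4326, -0.0107, 0.0877]
tool_rot: [-3.139, 0.442, 3.038]
ft_force: [-0.4, -0.4, -5.3]
finger_gap: 0.0534
gripper_force: 30.0
```

```bash
python3 toe.py; python3 hang.py "[(-.19,0,.19),(-.150,0,.19),(-.119,0,.190),(-.112,0,.158)]"
python3 - <<'E'
from g import *
for n in("side","top"):
    c=cam(n); print(n,proj(c,[SW((-.133,0,.184)),SW((-.19,0,.19)),SW((-.112,0,.16))])); f=c["frame"]; save("h_"+n,f)
E
```

```text
(array([  261,   136,   122,   202, 21896], dtype=int32), np.int64(292), np.int64(352), np.int64(268), np.int64(375))
[-0.4019 -0.4906  2.4904  0.186   0.7252 -1.9818] [ 0.4326 -0.0107  0.0877] [-3.1385  0.4416  3.0381] [-0.7173 -0.6691 -3.9891] [ 0.1376  0.523  -0.0231] 0.053800731285841646
(-0.19, 0, 0.19) [ 0.2882  0.1446  0.1393 -0.1527  0.2629  0.055 ]
(-0.15, 0, 0.19) [-3.3281  0.1456  1.8488 -0.1527  0.2629  0.055 ]
(-0.119, 0, 0.19) [-6.1307  0.1464  3.1737 -0.1527  0.2629  0.055 ]
(-0.112, 0, 0.158) [-5.396   0.1556  6.3659 -0.1527  0.2629  0.055 ]
side [[275.184  252.3188]
 [288.5341 259.1273]
 [270.9163 256.0238]]
top [[295.0928 214.1774]
 [292.7818 234.2573]
 [296.3574 207.94  ]]
```

Request:
play_rows:
  commands:
    - [-0.7, 0.1, 0.6, 0, 0, 0]
    - [-1.7, 0.15, 1.1, 0, 0, 0]
    - [-2.7, 0.15, 1.6, 0, 0, 0]
    - [-3.5, 0.15, 1.95, 0, 0, 0]
    - [-4.3, 0.15, 2.3, 0, 0, 0]
    - [-5.1, 0.15, 2.7, 0, 0, 0]
    - [-5.7, 0.15, 3.0, 0, 0, 0]
    - [-6.1, 0.15, 3.15, 0, 0, 0]
    - [-6.1, 0.15, 3.15, 0, 0, 0]

```text
clock: 19.62
ee_pos: [0.5008, -0.016, 0.0847]
tool_rot: [-3.139, 0.441, 3.039]
ft_force: [-0.7, -0.3, -5.0]
finger_gap: 0.0536
gripper_force: 30.0
```

```bash
python3 toe.py; python3 hang.py "[(-.119,0,.190),(-.112,0,.170),(-.112,0,.158)]"
python3 - <<'E'
from g import *
o=[]
for n,(x,y) in(("side",(275,252)),("top",(295,214))):
    f=cam(n)["frame"];o.append(cv2.resize(f[y-40:y+40,x-40:x+40],None,fx=5,fy=5,interpolation=cv2.INTER_CUBIC))
save("ins",np.hstack(o))
E
```

```text
(array([  261,   135,   122,   203, 21686], dtype=int32), np.int64(293), np.int64(351), np.int64(268), np.int64(374))
[-0.3381 -0.2179  2.3072  0.1648  0.6286 -1.9178] [ 0.5005 -0.016   0.0845] [-3.1388  0.4402  3.0385] [ 0.6491 -0.0602 -4.4601] [ 0.1477  0.5965 -0.0375] 0.053705864729180056
(-0.119, 0, 0.19) [-0.1089 -0.0387 -0.0235 -0.1253  0.1852  0.0764]
(-0.112, 0, 0.17) [ 0.1101 -0.0338  2.0841 -0.1253  0.1852  0.0764]
(-0.112, 0, 0.158) [ 0.6215 -0.0308  3.1697 -0.1253  0.1852  0.0764]
```

Request:
play_rows:
  commands:
    - [0, 0, 0.9, 0, 0, 0]
    - [0.1, 0, 2.0, 0, 0, 0]
    - [0.35, 0, 2.6, 0, 0, 0]
    - [0.5, 0, 2.9, 0, 0, 0]
    - [0.5, 0, 2.9, 0, 0, 0]

```text
clock: 20.4
ee_pos: [0.5084, -0.0169, 0.0561]
tool_rot: [-3.139, 0.44, 3.038]
ft_force: [-0.2, -0.1, -4.0]
finger_gap: 0.0537
gripper_force: 30.0
```

Request:
play_rows:
  commands:
    - [0.1, 0, 0.2, 0, 0, 0]
    - [0.1, 0, 0.2, 0, 0, 0]
    - [0.1, 0, 0.2, 0, 0, 0]

```text
clock: 20.78
ee_pos: [0.5092, -0.0172, 0.0549]
tool_rot: [-3.138, 0.443, 3.039]
ft_force: [-0.7, 1.3, 0.4]
finger_gap: 0.0538
gripper_force: 30.0
```

Run:
```python
from g import *
o=[]
for n,(x,y) in(("side",(275,265)),("top",(295,214))):
    f=cam(n)["frame"];o.append(cv2.resize(f[y-40:y+40,x-40:x+40],None,fx=5,fy=5,interpolation=cv2.INTER_CUBIC))
f=cam("wrist")["frame"][200:480,170:480];o.append(cv2.resize(f,(400,361)))
w=np.zeros((361,400,3),np.uint8)
b=np.vstack([np.hstack(o[:2])[:,:],np.hstack([o[2],w])])[:600]
save("ins2",cv2.resize(b,None,fx=1,fy=.78))
```

```text
(no output)
```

View pics/ins2.png

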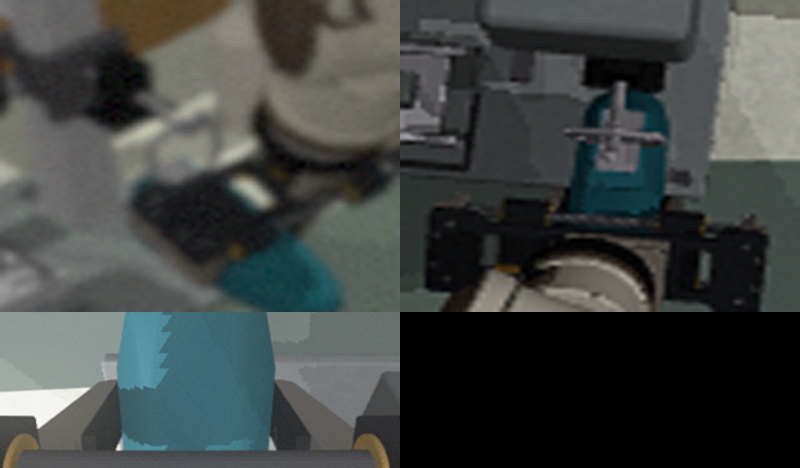

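In the top crop the hook bar passes through the bail and the nose shows in front of it at about (605,160). Letting go.

Request:
play_rows:
  commands:
    - [0, 0, 0, 0, 0, 0]
    - [0, 0, 0, 0, 0, 0]
    - [0, 0, 0, 0, 0, 0]
    - [0, 0, 0, 0, 0, 0]
    - [0, 0, 0, 0, 0, 0]
    - [0, 0, 0, 0, 0, 0]
    - [0.4, 0, -1, 0, 0, 0]
    - [1, 0, -3, 0, 0, 0]
    - [2, 0, -6, 0, 0, 0]
    - [4, 0, -11, 0, 0, 0]
    - [6, 0, -16, 0, 0, 0]
    - [7, 0, -19, 0, 0, 0]
    - [7, 0, -19, 0, 0, 0]
  grip: 0

```text
clock: 22.55
ee_pos: [0.3744, -0.0014, 0.1959]
tool_rot: [-3.137, 0.435, 3.038]
ft_force: [0.2, 0.0, -0.1]
finger_gap: 0.092
gripper_force: 0.0
```

Run:
```python
from toe import *
c=cam("wrist");print(rows(c["frame"]));save("rel",c["frame"])
for p in ((-.112-.119,0,.056),(-.112-.054-.03,0,.08)):print(proj(c,SW(p)))
c=cam("top");print(rows(c["frame"]))
hsv=cv2.cvtColor(c["frame"],cv2.COLOR_RGB2HSV);m=cv2.inRange(hsv,(82,90,40),(100,255,255));n,l,s,ce=cv2.connectedComponentsWithStats(m)
for i in range(1,n):
    if s[i,4]>60:print(s[i],ce[i])
print(proj(c,[SW((-.112-.119,0,.056)),SW((-.112+.044,0,.08))]))
# fin by edges: predicted pixel if closed/open
print(proj(c,[SW((-.085,.13,.107)),SW((-.085,.18,.107))]))
print(manip.get_state()["qpos"],tool()[:3,3])
```

```text
(array([ 565,    9,   75,  162, 8185], dtype=int32), np.int64(604), np.int64(630), np.int64(573), np.int64(639))
[[321.247  217.9325]]
[[321.2211 262.3007]]Traceback (most recent call last):
  File "<stdin>", line 4, in <module>
  File "toe.py", line 5, in rows
    return s[i],x.min(),x.max(),y.min(),y.max()
                                ~~~~~^^
    return umr_minimum(a, axis, None, out, keepdims, initial, where)
ValueError: zero-size array to reduction operation minimum which has no identity
```

```bash
cat > comps.py <<'E'
from g import *
def comps(c,mn=60):
    hsv=cv2.cvtColor(c["frame"],cv2.COLOR_RGB2HSV);m=cv2.inRange(hsv,(82,90,40),(100,255,255));n,l,s,ce=cv2.connectedComponentsWithStats(m)
    for i in range(1,n):
        if s[i,4]>mn:print(s[i],ce[i].round(1))
def strot(tilt): # tool x=+stand y, y=+stand x, leaning back to the robot
    s,c=np.sin(np.radians(tilt)),np.cos(np.radians(tilt))
    return R.from_euler('z',S["t"]).as_matrix()@np.array([[0,c,s],[1,0,0],[0,s,-c]])
def tip(p,tilt): return row(SW(p),strot(tilt),.019)
E
python3 - <<'E'
from comps import *
for n in("wrist","top"):
    c=cam(n);print(n);comps(c);print(proj(c,[SW((-.112-.119,0,.056)),SW((-.112+.044,0,.08))]))
print(manip.get_state()["qpos"])
print(tip((-.20,.09,.28),15));print(tip((-.085,.095,.20),15))
E
```

```text
wrist
[ 566    9   74  166 8195] [608.1  80.5]
[573 155  38  43 356] [591.7 172.6]
[ 295  219   51  119 5061] [320.1 277.9]
[[320.9543 218.252 ]
 [321.1569 341.0894]]
top
[291 209  17  39 502] [299.2 228.8]
[197 249  23  54 580] [209.4 278.7]
[[294.0031 252.2554]
 [299.3863 197.07  ]]
[-0.4632 -0.9436  2.4941  0.1565  1.1841 -1.9593]
[-11.6315   8.7494  -4.0009   7.6075   7.9536  89.8224]
[-18.6935   9.2839   8.0963   7.6075   7.9536  89.8224]
```

The last hangs level: its toe is at row 219, 218 predicted. Next is the shutter, with the tool turned 90° to keep the wide body clear of the hook.

Request:
play_rows:
  commands:
    - [-2, 1, -1, 0.8, 0.8, 9]
    - [-4, 3, -2, 1.7, 1.8, 20]
    - [-6, 4.5, -2.5, 2.5, 2.6, 30]
    - [-8, 6, -3, 3.4, 3.5, 40]
    - [-10, 7.5, -3.5, 4.2, 4.4, 50]
    - [-11.6, 8.7, -4, 5.1, 5.3, 60]
    - [-11.6, 8.7, -4, 5.9, 6.2, 70]
    - [-11.6, 8.7, -4, 6.8, 7.1, 80]
    - [-11.6, 8.7, -4, 7.6, 8, 89.8]
    - [-11.6, 8.7, -4, 7.6, 8, 89.8]
    - [-14, 9, 0, 7.6, 8, 89.8]
    - [-16.5, 9.2, 4, 7.6, 8, 89.8]
    - [-18.7, 9.3, 8, 7.6, 8, 89.8]
    - [-18.7, 9.3, 8, 7.6, 8, 89.8]
    - [-18.7, 9.3, 8, 7.6, 8, 89.8]
  grip: 255

```text
clock: 24.62
ee_pos: [0.5857, 0.0705, 0.2015]
tool_rot: [2.881, -0.0, 1.469]
ft_force: [1.0, -0.9, 0.9]
finger_gap: 0.0004
gripper_force: 0.0
```

Run:
```python
from comps import *
s=manip.get_state();print(s["qpos"],s["tool_rot"],s["ee_pos"],s["ft_force"])
print(tip((-.085,.095,.20),15),tip((-.085,.095,.098),15))
c=cam("wrist");f=c["frame"];save("sh",f)
a=proj(c,[SW((-.085,.13,.107)),SW((-.085,.108,.083)),SW((-.085,.152,.083)),SW((-.085,.095,.062)),SW((-.085,.215,.062))]);print(a)
g=cv2.cvtColor(f,cv2.COLOR_RGB2GRAY)
for z,n in((.107,"top"),(.081,"plate")):
    P=[SW((-.085+(.0 if n=="top" else .021),y,z)) for y in np.arange(.095,.216,.005)]
    u=proj(c,P).round().astype(int);print(n,[(round(.095+.005*i,3),int(g[min(max(v,0),479),min(max(x,0),639)])) for i,(x,v) in enumerate(u)])
```

```text
[-0.082   0.0062  1.8071 -0.0057  1.0673  0.0223] [ 2.8806 -0.0002  1.4686] [0.5857 0.0705 0.2015] [ 1.0452 -0.9048  0.9162]
[-0.0318  0.0302  0.1675 -0.0438 -0.0462  0.1311] [-0.0337 -2.6022 10.0219 -0.0438 -0.0462  0.1311]
[[290.2879 195.5852]
 [285.9    218.4069]
 [284.7403 165.2399]
 [282.5363 228.3851]
 [279.3541  88.1725]]
top [(0.095, 110), (0.1, 110), (0.105, 112), (0.11, 111), (0.115, 194), (0.12, 153), (0.125, 138), (0.13, 126), (0.135, 92), (0.14, 150), (0.145, 160), (0.15, 157), (0.155, 103), (0.16, 95), (0.165, 98), (0.17, 100), (0.175, 101), (0.18, 98), (0.185, 101), (0.19, 99), (0.195, 127), (0.2, 123), (0.205, 119), (0.21, 195), (0.215, 184)]
plate [(0.095, 124), (0.1, 81), (0.105, 88), (0.11, 149), (0.115, 151), (0.12, 156), (0.125, 120), (0.13, 121), (0.135, 148), (0.14, 156), (0.145, 149), (0.15, 154), (0.155, 94), (0.16, 90), (0.165, 92), (0.17, 92), (0.175, 95), (0.18, 91), (0.185, 92), (0.19, 116), (0.195, 117), (0.2, 116), (0.205, 125), (0.21, 103), (0.215, 193)]
```

Request:
play_rows:
  commands:
    - [0, -0.6, 2.5, 0, 0, 0]
    - [0, -1.4, 5.5, 0, 0, 0]
    - [0, -2.2, 8.5, 0, 0, 0]
    - [0, -2.6, 10, 0, 0, 0]
    - [0, -2.6, 10, 0, 0, 0]
    - [1.2, -2.6, 10, 0, 0, 0]
    - [2.2, -2.6, 10, 0, 0, 0]
    - [3.2, -2.6, 10, 0, 0, 0]
    - [4.2, -2.6, 10, 0, 0, 0]
    - [5.2, -2.6, 10, 0, 0, 0]
    - [6.0, -2.6, 10, 0, 0, 0]
    - [6.5, -2.6, 10, 0, 0, 0]
    - [6.8, -2.6, 10, 0, 0, 0]
    - [6.8, -2.6, 10, 0, 0, 0]

```text
clock: 26.42
ee_pos: [0.5932, 0.1382, 0.0975]
tool_rot: [2.882, -0.001, 1.467]
ft_force: [-0.0, 1.2, 0.3]
finger_gap: 0.0005
gripper_force: 0.0
```

Request:
play_rows:
  commands:
    - [0.15, 0, 0, 0, 0, 0]
    - [0.3, 0, 0, 0, 0, 0]
    - [0.3, 0, 0, 0, 0, 0]

```text
clock: 26.8
ee_pos: [0.5935, 0.1404, 0.0974]
tool_rot: [2.882, 0.0, 1.467]
ft_force: [-1.5, -4.0, -0.1]
finger_gap: 0.0004
gripper_force: 2.0
```

Request:
play_rows:
  commands:
    - [0.15, 0, 0, 0, 0, 0]
    - [0.15, 0, 0, 0, 0, 0]

```text
clock: 27.05
ee_pos: [0.5935, 0.1407, 0.0974]
tool_rot: [2.883, 0.003, 1.467]
ft_force: [-3.4, -8.8, 1.7]
finger_gap: 0.0004
gripper_force: 4.6
```

Request:
play_rows:
  commands:
    - [-0.6, 0, 0, 0, 0, 0]
    - [-1.5, 0, -2.5, 0, 0, 0]
    - [-2.5, 0, -4, 0, 0, 0]
    - [-3.5, 0, -4, 0, 0, 0]
    - [-3.5, 0, -4, 0, 0, 0]

```text
clock: 27.68
ee_pos: [0.5799, 0.1079, 0.1359]
tool_rot: [2.882, -0.001, 1.465]
ft_force: [0.3, -0.8, -0.2]
finger_gap: 0.0003
gripper_force: 0.0
```

Run:
```python
from comps import *
s=manip.get_state();print(s["tool_rot"],s["ee_pos"],s["ft_force"])
T=tool()
print(row(SW((-.085,.13,.10)),strot(0),.019,T),row(SW((-.085,.13,.076)),strot(0),.019,T))
c=cam("wrist");f=c["frame"];save("sh2",f);g=cv2.cvtColor(f,cv2.COLOR_RGB2GRAY)
for xo,z in((.021,.081),(0,.074),(-.005,.074)):
    ys=np.arange(.10,.216,.004);u=proj(c,[SW((-.085+xo,y,z)) for y in ys]).round().astype(int)
    print([(int(1000*y),int(g[min(max(v,0),479),min(max(x,0),639)])) for y,(x,v) in zip(ys,u)])
xs=np.arange(-.135,-.034,.004);u=proj(c,[SW((x,.137,.074)) for x in xs]).round().astype(int)
print([(int(1000*y),int(g[min(max(v,0),479),min(max(x,0),639)])) for y,(x,v) in zip(xs,u)])
```

```text
[ 2.8817 -0.0008  1.4654] [0.5799 0.1079 0.1359] [ 0.3199 -0.85   -0.2344]
[-0.1915  0.0793  3.7342 14.8901 -0.0406 -0.0505] [-0.1934 -0.5375  6.0536 14.8901 -0.0406 -0.0505]
[(100, 81), (104, 80), (108, 85), (112, 81), (116, 85), (120, 83), (124, 85), (128, 79), (132, 83), (136, 86), (140, 83), (144, 83), (148, 85), (152, 83), (156, 89), (160, 145), (164, 142), (168, 190), (172, 142), (176, 115), (180, 115), (184, 197), (188, 185), (192, 191), (196, 189), (200, 191), (204, 99), (208, 95), (212, 99)]
[(100, 35), (104, 39), (108, 42), (112, 53), (116, 74), (120, 50), (124, 47), (128, 42), (132, 52), (136, 54), (140, 51), (144, 53), (148, 124), (152, 114), (156, 89), (160, 191), (164, 188), (168, 179), (172, 82), (176, 95), (180, 99), (184, 93), (188, 144), (192, 149), (196, 145), (200, 151), (204, 103), (208, 101), (212, 97)]
[(100, 86), (104, 79), (108, 85), (112, 83), (116, 84), (120, 60), (124, 49), (128, 46), (132, 55), (136, 47), (140, 51), (144, 48), (148, 120), (152, 93), (156, 96), (160, 186), (164, 175), (168, 184), (172, 181), (176, 77), (180, 83), (184, 92), (188, 146), (192, 151), (196, 144), (200, 146), (204, 99), (208, 94), (212, 99)]
[(-135, 106), (-131, 102), (-127, 107), (-123, 111), (-119, 101), (-114, 191), (-110, 90), (-106, 83), (-102, 153), (-98, 111), (-94, 52), (-90, 49), (-86, 46), (-82, 57), (-78, 49), (-74, 55), (-70, 46), (-66, 111), (-62, 83), (-58, 87), (-54, 93), (-50, 100), (-46, 147), (-42, 140), (-38, 109), (-34, 114)]
```

The plate edge is at y≈158 mm, so the shutter is fully aside, and the cap is centred at (−82,130). Pressing the button.

Request:
play_rows:
  commands:
    - [-0.1, 0.2, 1, 7.5, 0, 0]
    - [-0.2, 0.25, 3, 14.9, 0, 0]
    - [-0.2, 0.2, 3.7, 14.9, 0, 0]
    - [-0.2, -0.1, 5, 14.9, 0, 0]
    - [-0.2, -0.35, 6, 14.9, 0, 0]
    - [-0.2, -0.45, 6.5, 14.9, 0, 0]
    - [-0.2, -0.6, 7, 14.9, 0, 0]
    - [-0.2, -0.65, 7.15, 14.9, 0, 0]
    - [-0.2, -0.65, 7.15, 14.9, 0, 0]

```text
clock: 28.85
ee_pos: [0.5921, 0.1056, 0.0664]
tool_rot: [3.141, -0.001, 1.467]
ft_force: [-3.1, 0.8, 5.8]
finger_gap: 0.0003
gripper_force: 2.5
```

Run:
```python
from comps import *
s=manip.get_state();print(s["tool_rot"],s["ee_pos"],s["ft_force"]);print(tip((-.083,.13,.066),0))
for n in("top","side"):
    c=cam(n);print(n);comps(c,40);print(proj(c,[SW((-.112-.119,0,.056)),SW((-.112-.119,0,.148)),SW((-.112+.044,0,.08))]))
```

```text
[ 3.1408 -0.0009  1.4667] [0.5921 0.1056 0.0664] [-3.0784  0.8005  5.8323]
[-0.0857  0.0035  0.0378  0.0433 -0.0533  0.0287]
top
[299 196   9  11  57] [304.2 200.3]
[291 208  17  40 516] [298.8 227.5]
[197 249  13  37 135] [202.7 263.5]
[[294.0031 252.2554]
 [292.1243 250.0615]
 [299.3863 197.07  ]]
side
[256 261  44  39 835] [278.4 280.4]
[ 225  362   56   38 1177] [253.1 380.1]
[[300.1596 302.6251]
 [299.1242 277.5789]
 [263.1606 271.203 ]]
```

Request:
play_rows:
  commands:
    - [0, 0, 0.1, 0, 0, 0]
    - [0, 0, 0.2, 0, 0, 0]
    - [0, 0, 0.2, 0, 0, 0]
    - [0, 0, 0.2, 0, 0, 0]
    - [0, 0, 0.2, 0, 0, 0]
    - [0, 0, 0.2, 0, 0, 0]

```text
clock: 29.7
ee_pos: [0.5922, 0.1056, 0.0663]
tool_rot: [3.141, -0.001, 1.467]
ft_force: [-9.1, 0.9, 16.0]
finger_gap: 0.0003
gripper_force: 8.2
```

Run:
```python
from comps import *
print(manip.get_state()["ee_pos"])
for n in("top","side"):
    c=cam(n);print(n);comps(c,40);save("pr_"+n,c["frame"])
```

```text
[0.5922 0.1056 0.0663]
top
[298 193   9  11  61] [303.3 197.4]
[290 205  17  41 546] [297.8 225.7]
[197 249  13  37 134] [202.6 263.5]
side
[256 247  43  39 840] [277.2 265.8]
[ 225  362   56   38 1176] [253.1 380.1]
```

Button is bottomed and the hook is rising. Holding briefly, then withdrawing.

Request:
play_rows:
  commands:
    - [0, 0, 0, 0, 0, 0]
    - [0, 0, 0, 0, 0, 0]
    - [0, 0, 0, 0, 0, 0]
    - [0, 0, 0, 0, 0, 0]
    - [0, 0, -0.5, 0, 0, 0]
    - [0, 0, -2, 0, 0, 0]
    - [0, 0, -5, 0, 0, 0]
    - [0, -3, -8, 0, 0, 0]
    - [0, -7, -10, 0, 0, 0]
    - [0, -12, -12, 0, 0, 0]
    - [0, -12, -12, 0, 0, 0]
    - [0, -12, -12, 0, 0, 0]

```text
clock: 31.3
ee_pos: [0.4734, 0.1177, 0.1842]
tool_rot: [3.139, -0.001, 1.466]
ft_force: [0.8, -0.6, -0.0]
finger_gap: 0.0001
gripper_force: 0.0
```

Run:
```python
from comps import *
for n in("side","top","side"):
    c=cam(n);print(n);comps(c,40);save("f_"+n,c["frame"])
print(proj(c,[SW((-.112-.119,0,.148)),SW((-.133,0,.276)),SW((-.112,0,.252))]),manip.get_state()["clock"])
```

```text
side
[276 258  22  25 296] [288.  272.6]
[ 225  362   56   38 1175] [253.2 380.1]
top
[298 192   9  11  64] [303.1 196.5]
[289 204  18  42 566] [297.5 225.2]
[208 250   9  21 140] [211.4 261.3]
side
[276 257  23  26 302] [288.  272.4]
[ 225  362   56   38 1176] [253.2 380.2]
[[299.1242 277.5789]
 [273.2278 225.0982]
 [268.8382 229.4323]] 31.45
```

Request:
play_rows:
  commands:
    - [3, 0, -5, 0, 0, 0]
    - [8, 0, -8, 0, 0, 0]
    - [13, 0, -10, 0, 0, 0]
    - [18, 0, -10, 0, 0, 0]
    - [23, 0, -10, 0, 0, 0]
    - [23, 0, -10, 0, 0, 0]
    - [23, 0, -10, 0, 0, 0]
    - [23, 0, -10, 0, 0, 0]

```text
clock: 32.45
ee_pos: [0.4969, 0.3454, 0.2836]
tool_rot: [3.141, -0.0, 1.465]
ft_force: [0.1, -0.1, 1.1]
finger_gap: 0.0002
gripper_force: 0.0
```

Run:
```python
from comps import *
for n in("side","top"):
    c=cam(n);print(n);comps(c,40);save("f2_"+n,c["frame"]);g=cv2.cvtColor(c["frame"],cv2.COLOR_RGB2GRAY)
    print([(z,int(g[tuple(proj(c,SW((-.077,0,z)))[0].round().astype(int)[::-1])])) for z in (.17,.19,.21,.23,.25,.26,.27,.28,.29,.30)])
    for d in (0,.03,.06,.092): print(d,proj(c,[SW((-.112-.119,0,.148-d)),SW((-.112+.044,0,.19-d))]).round(0).tolist())
print(manip.get_state()["clock"])
```

```text
side
[256 244  42  39 843] [276.8 263. ]
[ 225  362   56   38 1176] [253.1 380.1]
[(0.17, 59), (0.19, 85), (0.21, 83), (0.23, 61), (0.25, 64), (0.26, 63), (0.27, 8), (0.28, 20), (0.29, 66), (0.3, 140)]
0 [[299.0, 278.0], [260.0, 241.0]]
0.03 [[299.0, 286.0], [261.0, 250.0]]
0.06 [[300.0, 294.0], [262.0, 258.0]]
0.092 [[300.0, 303.0], [263.0, 266.0]]
top
[298 192   9  11  64] [303.1 196.5]
[289 204  18  42 565] [297.5 225.2]
[197 249  23  54 724] [209.8 277.3]
[(0.17, 96), (0.19, 115), (0.21, 112), (0.23, 74), (0.25, 66), (0.26, 66), (0.27, 63), (0.28, 20), (0.29, 20), (0.3, 31)]
0 [[292.0, 250.0], [297.0, 191.0]]
0.03 [[293.0, 251.0], [298.0, 193.0]]
0.06 [[293.0, 252.0], [299.0, 194.0]]
0.092 [[294.0, 252.0], [299.0, 196.0]]
32.55
```

```bash
python3 -c "
from bench import manip
print(manip.hand_in())"
```

```text
the job is handed in; nothing more can be done
None
```

The job is handed in at about 32.5 s: the hook latched, the turquoise last was hung by its bail and let go, the shutter slid fully aside and the button pressed to its stop. My last camera measurements put the hook at the top with the last hanging still. The last was regripped once before hanging, and nothing else was touched as far as I could measure, though I did not re-check every object's position.

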